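# Feed a relay module into its guide channel with the push stick

## Robot

A 6-joint arm with a two-finger parallel gripper is mounted at the origin on the work surface. World frame = base frame: x ahead of the robot, y to its left, z up, the work surface at z = 0. Lengths are in m, angles in rad, forces in N, time in s.
With the tool pointing down it reaches from about 0.35 to 1 m from the base axis. Payload 7.1 kg.
Tool frame: the origin (TCP) lies between the finger pads; the fingertips stand 22 mm ahead of it and the grasp point (between the pads) lies 3 mm ahead of it; z points along the fingers, y is the line along which they close (so a half turn about z gives the same grasp; the last joint's range is limited). The gripper opens to 85 mm and grips with 20 to 120 N. Pads are 22 mm wide; open, the fingers measure 114 mm over their backs; the gripper's body (76 mm by 85 mm) begins 54 mm behind the grasp point. The pads swing forward as they close: fully open they stand 13 mm farther back than shut.
Start: joints at [1.141, 0.423, 1.63, -0, 1.089, -0.019], TCP at [0.25, 0.573, 0.222] pointing down, gripper open.
Joint ranges: [-3, 3], [-0.9, 2.11], [0.09, 2.58], [-1.31, 4.45], [0.11, 2.69], [-2.54, 2.54]. Speed limits (rad/s): [2.39, 2.39, 3.01, 3.14, 3.14, 3.14].

## Interface

Orientations are given as a rotation vector (axis times angle).
In Python, from rig import manip gives the robot as it stands. The module is installed in compiled form; this text tells all that it offers. Calls block until the motion is done:
- manip.move_to(position, orientation): joint-space move of the TCP to a pose.
- manip.servo_line(position, orientation=None, rate=0.15): straight line of the TCP; orientation=None keeps the orientation; rate is the mean speed in m/s.
- manip.set_joints(angles): joint-space move.
- manip.command_gripper(opening, f_grip=None): finger opening in m; f_grip is the grip in N (None keeps the last); returns when the fingers have stopped.
- manip.hold(seconds).
- manip.solve_ik(position, orientation): joint angles nearest the present ones, or None.
- manip.camera(name): name is "side" or "top" or "wrist"; returns a dict with "image" (420x560x3 uint8, red, green, blue), "fx", "fy", "cx", "cy" (pixels), "k1" (the pictures are not rectified: a ray, as slopes to the right and down, at radius r is drawn at 1 + k1 r^2 times it, then the intrinsics apply), "cam_to_world" (4x4, takes a point from camera to world coordinates); the wrist camera has in their place "mount" (4x4, takes a point from camera to tool coordinates, whose origin is the TCP and whose axes are the flange's). Camera axes: x right, y down, z forward; pixel columns grow to the right and rows downward; lengths in m; the calibration is good to about 2 mm. A picture is of the moment at which its call begins: read the wrist's pose just before it. There is no depth.
A pose or a line that the arm cannot do raises manip.IKError and nothing moves.
- manip.sign_off(): hands the job in; it is judged then, once.
Readings, each from a call of its own:
- manip.get_time(): time.
- manip.get_joint_positions(): joint angles.
- manip.get_joint_vel(): joint speeds.
- manip.get_tau(): joint torques, N m.
- manip.get_position(): TCP position.
- manip.get_ee_rot(): TCP orientation.
- manip.get_contact_force(): force on the tool from outside, world axes, zero at the start.
- manip.get_torque(): the same for the moment, N m.
- manip.get_width(): finger opening in m.
- manip.get_grip_force(): force on a finger pad.
Only numpy, scipy, OpenCV 4.12 (cv2) and the standard library are available. Lean on these libraries where they do the work, as an engineer would, in place of code of your own. Each camera call takes 0.05 s, during which the arm holds its last target. There are 200 camera calls.

## Task

Set the orange relay module down in line at the open mouth of the panel's covered guide channel and let go of it. Then feed it with the wooden push stick along the channel, past the side catch and against the sprung stop: the stop's depth differs from panel to panel, so go by feel, and finish with a firm push of about 15 N, never more than 20 N, so that the catch snaps into the module's notch and keeps it there. Draw the stick out, lay it on the bench clear of the panel and let go, leaving the other things on the bench where they are.

Things in the scene. Friction and masses are not known exactly. Their poses are not given: they have to be found in the camera images.
- panel: fixed white access-control chassis on the bench, 230 x 170 mm, 50 mm walls on three sides, from x = 0 to 230 mm. Origin: on the bench below the centre of the guide channel's mouth; x = feed direction, z up
- mouth (a point): centre of the mouth of the guide channel, on its floor, 6 mm above the bench; axes as the panel's. The straight aluminium channel runs from here 200 mm along x: 26.5 mm wide, 33 mm high inside, clear cover whose top is 42 mm above the bench
- runup (a point): middle of the open grey run-up in front of the mouth, on its floor, 6 mm above the bench, 47.5 mm before the mouth; axes as the panel's. The run-up is 95 mm long and 62 mm wide, without sides but for its last 25 mm, where two flared plates 26 mm high and 5 mm thick narrow the way from 46 to 26.5 mm
- module: orange relay module, a loose block 60 (x) x 24 (y) x 30 (z) mm, about 80 g, the same either way round, with a notch 16 mm long and 5 mm deep over the full height at the middle of each long side. Origin: centre of its underside
- stick: push stick: a wooden bar 165 (x) x 18 (y) x 14 (z) mm with an upright blue handle 36 (x) x 14 (y) mm reaching to 64 mm above the bar's underside, about 100 g. Origin: on the bar's underside below the middle of the handle; the bar runs from x = -25 to x = +140 mm. Stands on the bench on its underside
- stick_tip (a point): centre of the push stick's front end face, 140 mm ahead of the handle's middle and 7 mm above the bar's underside
- pawl (a joint): small orange ramped catch on the channel's left (+y) wall (m): 0 = out, 5.5 mm into the channel; grows as the module presses it aside (up to 6 N); 0 again when snapped into the notch. Behind it the yellow sprung stop, not measured, meets the module's nose 108 to 130 mm beyond the mouth and gives 5 mm, from 2 to 17 N, then is hard. The catch snaps in 1.5 mm after first touch
- meter: bystander: yellow multimeter, 150 x 75 x 34 mm, lying; origin at the centre of its underside
- tape_roll: bystander: green tape roll, 90 mm across, 20 mm high, lying; origin at the centre of its underside
- screw_jar: bystander: screw jar, 56 mm across, 70 mm high; origin at the centre of its underside
- reader: bystander: black card reader, 120 x 75 x 24 mm, lying; origin at the centre of its underside
- screwdriver: bystander: screwdriver lying on the bench
- parts_tray: bystander: blue parts tray, 120 x 90 x 30 mm, open; origin at the centre of its underside
- pen_cup: bystander: grey cup, 72 mm across, 90 mm high; origin at the centre of its underside
Not all that is in view belongs to the job. Of the things shaped like the module, the orange one is meant. There is more than one size of the stick; the one meant has the size given above.

How it is judged:
On the way, in this order (a step that is already met when the one before it is completed fails the run):
1. the module stands on the run-up in line with the channel, let go, not more than half inside (x of module in the frame of panel between -0.085 and 0.002 m and y of module in the frame of panel between -0.012 and 0.012 m and z of module in the frame of panel between 0.003 and 0.01 m and angle between the x axis of module and the x axis of panel, either way round below 0.25 rad and contact force between the fingers and module below 0.1 N), for 0.15 s.
2. the stick presses the module firmly (over 11 N) against the sprung stop, and the catch has snapped into its notch (value of joint pawl below 0.0015 m and x of module in the frame of panel between 0.078 and 0.12 m and y of module in the frame of panel between -0.004 and 0.004 m and z of module in the frame of panel below 0.012 m and angle between the x axis of module and the x axis of panel, either way round below 0.12 rad and contact force between stick and module above 11 N), for 0.02 s.
At the end, for the whole second after the job is handed in: The module lies in the channel (its centre 78 to 120 mm beyond the mouth, upright and in line within 0.12 rad), held by the catch: catch out to within 1.5 mm. The stick lies at rest on the bench, touching neither panel nor module (value of joint pawl below 0.0015 m and x of module in the frame of panel between 0.078 and 0.12 m and y of module in the frame of panel between -0.004 and 0.004 m and z of module in the frame of panel below 0.012 m and angle between the x axis of module and the x axis of panel, either way round below 0.12 rad and linear speed of module below 0.01 m/s and contact force between stick and module below 0.05 N and contact force between stick and panel below 0.05 N and height (world z) of stick below 0.015 m and linear speed of stick below 0.02 m/s).
It fails at once if the stick presses the module with more than 22 N (contact force between stick and module above 22 N).
It fails at once if the fingers push the module when more than half of it is inside the channel (contact force between the fingers and module above 0.5 N and x of module in the frame of panel above 0.005 m and z of module in the frame of panel below 0.02 m and y of module in the frame of panel between -0.03 and 0.03 m).
It fails at once if another thing on the bench is moved by more than 30 mm (distance of any of meter, tape_roll, screw_jar, reader, screwdriver, parts_tray, pen_cup from where it was at the start of the episode above 0.03 m).
It also fails if it takes over 61 s, if anything falls off the work surface, if the arm or the gripper's body presses on something with over 40 N, if the wrist force passes 120 N, or if a joint passes its speed limit or range.

## Working session

There is one attempt and no reset: what is moved stays moved. The work goes in short steps, each a Python script; the robot and the scene stay as the last script left them, time stands still between calls to the robot, and variables do not carry over. Pictures are saved under pics/ and viewed, at most 10 in all, crops included, and the job is handed in when it is done.

```bash
mkdir -p pics
cat > h.py <<'E'
import numpy as np, cv2
from rig import manip
from scipy.spatial.transform import Rotation as R
def cam(name):
    T=None
    if name=="wrist":
        T=np.eye(4);T[:3,:3]=R.from_rotvec(manip.get_ee_rot()).as_matrix();T[:3,3]=manip.get_position()
    c=manip.camera(name)
    c["T"]=np.array(c["cam_to_world"]) if T is None else T@np.array(c["mount"])
    return c
def rays(c,uv):
    uv=np.atleast_2d(np.float64(uv)); d=np.c_[(uv[:,0]-c["cx"])/c["fx"],(uv[:,1]-c["cy"])/c["fy"]]
    s=d.copy()
    for _ in range(20): s=d/(1+c["k1"]*(s**2).sum(1,keepdims=True))
    return np.c_[s,np.ones(len(s))]@c["T"][:3,:3].T
def plane(c,uv,z):
    r=rays(c,uv);o=c["T"][:3,3]
    return (o+r*((z-o[2])/r[:,2])[:,None])[:,:2]
def save(c,n): cv2.imwrite("pics/"+n,c["image"][:,:,::-1])
def down(yaw): # tool z down, tool x at yaw in world
    return (R.from_euler('z',yaw)*R.from_euler('x',np.pi)).as_rotvec()
E
python3 - <<'E'
from h import *
import pickle
D={}
for n in("top","side","wrist"):
    c=cam(n);D[n]=c
    print(n,c["fx"],c["k1"],c["T"].round(3).tolist())
pickle.dump(D,open("d.pkl","wb"))
save(D["top"],"top.png");save(D["side"],"side.png")
print(R.from_rotvec(manip.get_ee_rot()).as_matrix().round(2), manip.get_time())
E
```

```text
top 518.8437737964347 -0.11397584606752777 [[0.011, -0.983, 0.182, 0.266], [-1.0, -0.013, -0.013, -0.018], [0.015, -0.181, -0.983, 1.589], [0.0, 0.0, 0.0, 1.0]]
side 511.2768717172333 -0.08037010001352786 [[0.008, -0.61, 0.793, -0.814], [-1.0, 0.001, 0.011, -0.041], [-0.007, -0.793, -0.61, 1.082], [0.0, 0.0, 0.0, 1.0]]
wrist 326.96768976424875 -0.02884497662055334 [[0.398, 0.885, 0.241, 0.188], [0.917, -0.384, -0.107, 0.599], [-0.002, 0.263, -0.965, 0.373], [0.0, 0.0, 0.0, 1.0]]
[[-0.92  0.4  -0.  ]
 [ 0.4   0.92 -0.  ]
 [ 0.   -0.   -1.  ]] 0.15
```

View pics/top.png

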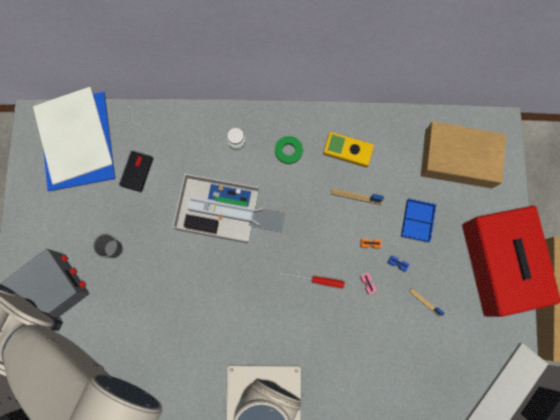

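View pics/side.png

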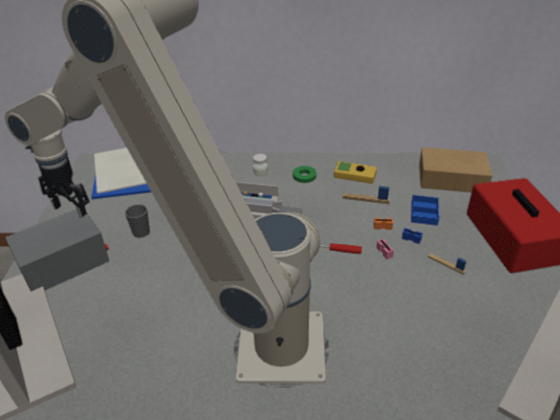

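The top view shows these module-like things: orange (371,244), blue (398,264) and pink (369,283). I choose the orange one. There are two sticks, at (357,195) and (427,302), and I'll choose by measured length. The panel is at (217,209), with its mouth facing right and the run-up near (270,220).

Run:
```python
from h import *
import pickle
D=pickle.load(open("d.pkl","rb"));c=D["top"]
for n,uv,z in [("orange",(371,244),.03),("stickA ends",(331,190),.014),("",(381,199),.03),("stickB",(410,290),.014),("",(442,314),.03),("runup far",(284,211),.006),("",(283,231),.006),("mouth",(254,215),.042),("chan end",(190,207),.042),("panel corners",(184,176),.05),("",(259,187),.05),("",(249,242),.05),("",(177,234),.05)]:
    print(n,uv,plane(c,uv,z).round(3))
m=cv2.resize(c["image"][165:325,160:460],None,fx=2.6,fy=2.6,interpolation=cv2.INTER_CUBIC)
cv2.imwrite("pics/crop1.png",m[:,:,::-1])
print(np.array(D["wrist"]["mount"]).round(3))
```

```text
orange (371, 244) [[ 0.474 -0.322]]
stickA ends (331, 190) [[ 0.645 -0.203]]
 (381, 199) [[ 0.615 -0.356]]
stickB (410, 290) [[ 0.336 -0.443]]
 (442, 314) [[ 0.264 -0.535]]
runup far (284, 211) [[ 0.578 -0.056]]
 (283, 231) [[ 0.515 -0.054]]
mouth (254, 215) [[0.557 0.035]]
chan end (190, 207) [[0.579 0.231]]
panel corners (184, 176) [[0.675 0.252]]
 (259, 187) [[0.643 0.021]]
 (249, 242) [[0.473 0.048]]
 (177, 234) [[0.495 0.265]]
[[ 0.001 -0.965 -0.263  0.066]
 [ 1.     0.001 -0.    -0.001]
 [ 0.001 -0.263  0.965 -0.152]
 [ 0.     0.     0.     1.   ]]
```

View pics/crop1.png

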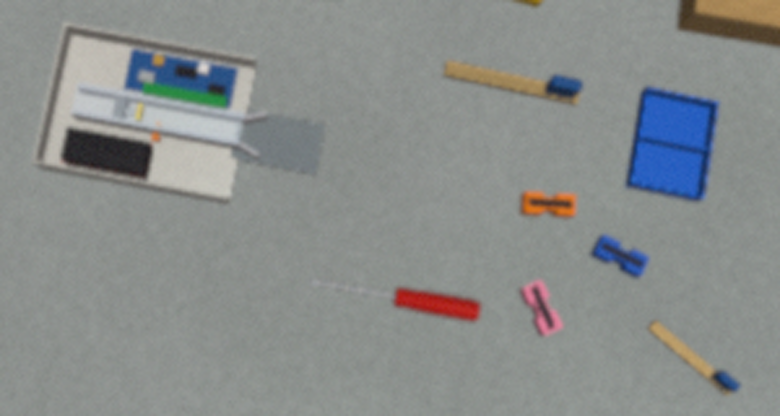

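The crop confirms the orange block (548,204) with its notches. Stick A (445–580, 65–90) measures about 160 mm and its tip points at the panel. Stick B measures about 115 mm, so A is the one. Next I take wrist views over the panel mouth, then over the module and stick.

Run:
```python
from h import *
import pickle
y=np.radians(84); t=manip.get_time()
D={}
manip.move_to([0.555,0.03,0.21],down(y)); print(manip.get_time()-t); D["p"]=cam("wrist")
manip.move_to([0.55,-0.27,0.21],down(np.pi/2)); print(manip.get_time()-t); D["m"]=cam("wrist")
pickle.dump(D,open("w.pkl","wb"))
save(D["p"],"wp.png");save(D["m"],"wm.png");print(manip.get_joint_positions(),manip.get_contact_force())
```

```text
2.225
3.4250000000000003
[-4.73728152e-01  4.18497845e-01  1.66829024e+00  3.33269282e-04
  1.05515629e+00 -4.75201633e-01] [0.00827687 0.68945514 0.12161172]
```

View pics/wp.png

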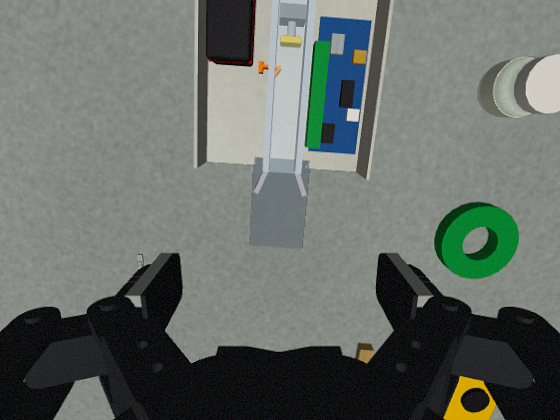

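View pics/wm.png

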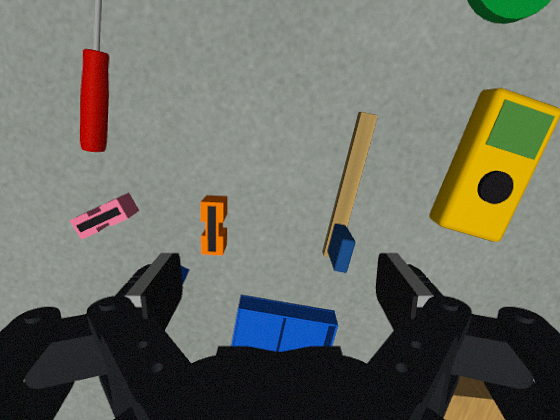

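The panel view shows the run-up (249–302, 160–247), the mouth near (284,165), the catch at (270,69) and the stop at (290,41). The other view shows the module's top at (213,227), the stick's tip at (367,113) and its handle at (342,248). Now I measure these.

Run:
```python
from h import *
import pickle
D=pickle.load(open("w.pkl","rb"))
def rect(c,mask,z,name):
    cs,_=cv2.findContours(mask.astype(np.uint8),cv2.RETR_EXTERNAL,cv2.CHAIN_APPROX_NONE)
    k=max(cs,key=cv2.contourArea)[:,0,:]
    P=plane(c,k,z); r=cv2.minAreaRect((P*1000).astype(np.float32)); b=cv2.boxPoints(r)
    e=[b[1]-b[0],b[2]-b[1]]; l=max(e,key=np.linalg.norm)
    print(name,"px",k.min(0),k.max(0),"cen",np.round(r[0],1),"size",np.round(r[1],1),"yaw",round(np.degrees(np.arctan2(l[1],l[0]))%180,1)); return b
def sub(c,u0,v0,u1,v1):
    m=np.zeros(c["image"].shape[:2],bool);m[v0:v1,u0:u1]=True;return m
c=D["m"];I=c["image"];H=cv2.cvtColor(I,cv2.COLOR_RGB2HSV)
for p in [(206,215),(213,200),(213,228),(367,130),(342,240),(330,250),(350,240)]: print(p,I[p[1],p[0]],H[p[1],p[0]])
s=sub(c,190,185,240,265)
om=s&(H[...,0]<20)&(H[...,1]>150)&(H[...,2]>190)
om=cv2.morphologyEx(om.astype(np.uint8),cv2.MORPH_CLOSE,np.ones((9,9)))
print(rect(c,om,.03,"module top"))
s=sub(c,310,100,385,275)
wv=H[...,2][s&(H[...,0]<25)&(H[...,1]>80)];print("woodV",np.percentile(wv,[5,25,50,75,95]))
rect(c,s&(H[...,0]<25)&(H[...,1]>70)&(H[...,2]>150),.014,"bar top")
b=s&(H[...,0]>95)&(H[...,0]<125)&(H[...,1]>110);print("blueV",np.percentile(H[...,2][b],[5,25,50,75,95]))
for t in(60,90,110): rect(c,b&(H[...,2]>t),.064,"handle%d"%t)
c=D["p"];I=c["image"].astype(int)
for v in (60,100,140,155,165,185,200,215,230,240,244,247,250): print(v,[tuple(I[v,u]) for u in (245,252,260,275,290)])
g=cv2.GaussianBlur(c["image"],(0,0),1.).astype(int).sum(2)
for v in(195,205,215,225,235):
    d=np.diff(g[v]); print(v,[(u,d[u]) for u in range(240,315) if abs(d[u])>15])
for u in(258,275,292):
    d=np.diff(g[:,u]); print("col",u,[(v,d[v]) for v in range(236,256) if abs(d[v])>12])
m=cv2.resize(c["image"][0:255,235:325],None,fx=2.3,fy=2.3,interpolation=cv2.INTER_CUBIC)
n=cv2.resize(D["m"]["image"][100:280,190:390],None,fx=2.9,fy=2.9,interpolation=cv2.INTER_CUBIC)
h=np.zeros((590,800,3),np.uint8);h[:m.shape[0],:m.shape[1]]=m;h[:n.shape[0],215:215+n.shape[1]]=n
cv2.imwrite("pics/crop2.png",h[:,:,::-1])
```

```text
(206, 215) [244 126   0] [ 16 255 244]
(213, 200) [101  48   3] [ 14 247 101]
(213, 228) [35 33 36] [140  21  36]
(367, 130) [170 141  81] [ 20 134 170]
(342, 240) [ 22  57 100] [107 199 100]
(330, 250) [15 27 55] [111 185  55]
(350, 240) [20 50 93] [108 200  93]
module top px [201 202] [222 254] cen [ 477.6 -322.5] size [59.7 23.1] yaw 87.4
[[ 464.72574 -351.78033]
 [ 487.83768 -352.8291 ]
 [ 490.5446  -293.1778 ]
 [ 467.43265 -292.12903]]
woodV [ 64. 157. 163. 169. 181.]
bar top px [324 113] [377 256] cen [ 626.7 -282.6] size [163.7  17.3] yaw 78.3
blueV [ 49.  53.  62. 129. 133.]
handle60 px [334 238] [354 272] cen [ 614.9 -337.9] size [35.3 13.6] yaw 78.3
handle90 px [334 239] [354 272] cen [ 615.  -338.3] size [34.5 13.1] yaw 78.3
handle110 px [335 240] [353 272] cen [ 615.1 -338.8] size [33.7 12.6] yaw 78.6
60 [(np.int64(17), np.int64(13), np.int64(16)), (np.int64(12), np.int64(0), np.int64(0)), (np.int64(192), np.int64(173), np.int64(149)), (np.int64(152), np.int64(160), np.int64(166)), (np.int64(187), np.int64(193), np.int64(191))]
100 [(np.int64(183), np.int64(183), np.int64
[... 2828 characters left out ...]
(129))]
195 [(249, np.int64(-22)), (250, np.int64(-33)), (299, np.int64(19)), (300, np.int64(47)), (301, np.int64(47)), (302, np.int64(16)), (304, np.int64(-25)), (305, np.int64(-33)), (306, np.int64(-18))]
205 [(250, np.int64(-27)), (306, np.int64(25)), (307, np.int64(17))]
215 [(249, np.int64(-27)), (305, np.int64(21)), (306, np.int64(18))]
225 [(248, np.int64(-19)), (249, np.int64(-26)), (304, np.int64(23)), (305, np.int64(21))]
235 [(248, np.int64(-24)), (249, np.int64(-19)), (303, np.int64(22)), (304, np.int64(19))]
col 258 [(245, np.int64(14)), (246, np.int64(16)), (247, np.int64(13))]
col 275 [(246, np.int64(13)), (247, np.int64(15))]
col 292 [(247, np.int64(16)), (248, np.int64(18))]
```

View pics/crop2.png

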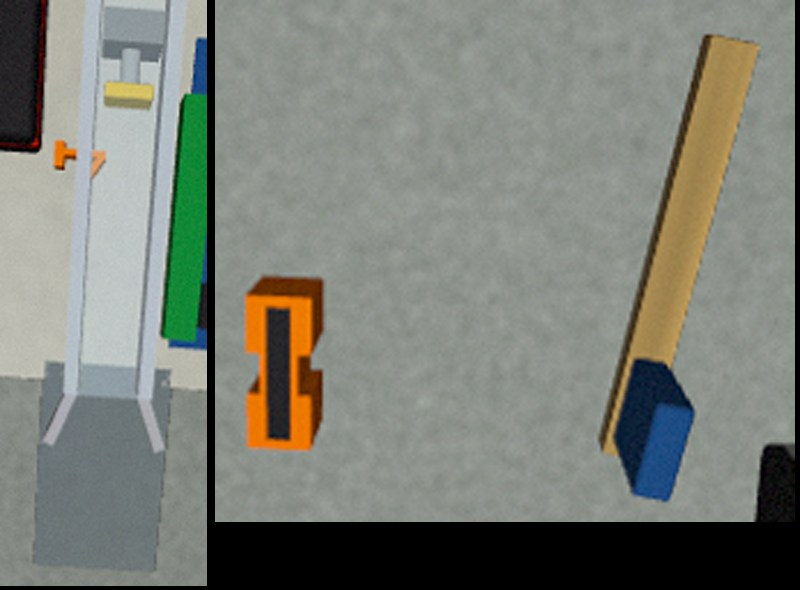

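The crop shows the module's top face cleanly. The stick's bar and handle measurements agree, with the handle at (0.615,-0.339) and yaw 78.3°. Next I compute the panel frame.

Run:
```python
from h import *
import pickle
c=pickle.load(open("w.pkl","rb"))["p"]
a=lambda d:np.degrees(np.arctan2(d[1],d[0]))
L=plane(c,[(250.7,205),(248.9,235)],.006);Rr=plane(c,[(307,205),(304,235)],.006)
print("runup",L.round(4),Rr.round(4),a(L[1]-L[0])+180,a(Rr[1]-Rr[0])+180)
F=plane(c,[(258,246.8),(292,248.3)],.006);print("front",F.round(4),a(F[0]-F[1]))
# wall outer edges from gradients
g=cv2.GaussianBlur(c["image"],(0,0),.8).astype(float)
W=plane(c,[(272.8,0),(263.3,171.7),(315.4,0),(301.1,171.7)],.040)
print("walls",W.round(4),a(W[0]-W[1]),a(W[2]-W[3]))
# runup mask (darker, bluish): fit
I=c["image"].astype(int);m=np.zeros(I.shape[:2],np.uint8)
b=cv2.GaussianBlur(c["image"],(0,0),1.2).astype(int).sum(2)
m[198:256,235:325]=(b[198:256,235:325]<370)
m=cv2.morphologyEx(m,cv2.MORPH_OPEN,np.ones((5,5)))
cs,_=cv2.findContours(m,cv2.RETR_EXTERNAL,cv2.CHAIN_APPROX_NONE);k=max(cs,key=cv2.contourArea)[:,0,:]
s=[k[(k[:,0]<270)&(k[:,1]>203)&(k[:,1]<240)],k[(k[:,0]>290)&(k[:,1]>203)&(k[:,1]<240)],k[(k[:,1]>241)&(k[:,0]>256)&(k[:,0]<298)]]
off=[(-.5,0),(.5,0),(0,.5)]
fit=[]
for q,o in zip(s,off):
    P=(plane(c,q+np.array(o),.006)*1000).astype(np.float32);vx,vy,x,y=cv2.fitLine(P,cv2.DIST_L2,0,.01,.01).ravel();fit.append((vx,vy,x,y));print("fit",a((vx,vy))%180,x,y)
yaw=np.radians(84.5)
for yd in (84,84.5,85,85.5):
    y=np.radians(yd);n=np.array([-np.sin(y),np.cos(y)]);x=np.array([np.cos(y),np.sin(y)])
    l=[n@np.array(f[2:]) for f in fit[:2]];fx=x@np.array(fit[2][2:])
    w=[n@W[i]*1000 for i in range(4)]
    print(yd,"width",l[0]-l[1],"mid lat",(l[0]+l[1])/2,"mouth",n*(l[0]+l[1])/2+x*(fx+95),"wall mid lat",(w[0]+w[2])/2,(w[1]+w[3])/2)
```

```text
runup [[ 5.202e-01  4.000e-04]
 [ 5.136e-01 -3.530e-02]] [[ 0.5835 -0.0061]
 [ 0.5772 -0.0418]] 79.5312692001484 79.95699767705072
front [[ 0.5223 -0.051 ]
 [ 0.5618 -0.057 ]] 171.43622091690509
walls [[0.5666 0.1937]
 [0.5409 0.0424]
 [0.604  0.1899]
 [0.5783 0.0386]] 80.3606274387436 80.3892932809497
fit 80.07143 516.5373 -19.127655
fit 80.64684 579.3251 -25.556746
fit 170.93973 544.5082 -53.265667
84 width 63.11584567927298 mid lat -547.2649543718346 mouth [554.60931132  41.19594778] wall mid lat -562.0411409850885 -552.3390798081103
84.5 width 63.114919291108095 mid lat -547.5500213857183 mouth [554.05484643  41.25447748] wall mid lat -564.2180937782382 -553.1800035785666
85 width 63.10918645747984 mid lat -547.7933903455476 mouth [553.50007504  41.31052861] wall mid lat -566.3520791790875 -553.978800550027
85.5 width 63.09864761496567 mid lat -547.9950427178335 mouth [552.94497754  41.36410143] wall mid lat -568.4429346763861 -554.7354098910095
```

```bash
cat >> h.py <<'E'
YP=np.radians(80.4); MOUTH=np.array([.5592,.0406]); PX=np.array([np.cos(YP),np.sin(YP)]); PY=np.array([-PX[1],PX[0]])
def pan(x,y,z): return np.r_[MOUTH+x*PX+y*PY,z]
E
python3 - <<'E'
from h import *
m=np.array([.4776,-.3225]);o=down(np.radians(87.4));t=manip.get_time()
manip.command_gripper(.055,30)
manip.move_to(np.r_[m,.08],o)
manip.servo_line(np.r_[m,.026],rate=.12)
manip.command_gripper(0.0,40);print("w",manip.get_width(),manip.get_grip_force(),manip.get_contact_force())
manip.servo_line(np.r_[m,.12],rate=.2)
o=down(YP)
manip.move_to(pan(-.055,0,.09),o)
c=cam("wrist");save(c,"held.png")
manip.servo_line(pan(-.055,0,.040),rate=.12);print(manip.get_contact_force())
for z in(.037,.035,.033,.0322): 
    manip.servo_line(pan(-.055,0,z),rate=.03);f=manip.get_contact_force();print(z,f.round(2) if hasattr(f,'round') else f)
    if f[2]>5: break
manip.command_gripper(.04);print("w",manip.get_width())
manip.servo_line(pan(-.055,0,.10),rate=.2)
manip.move_to(pan(-.085,0,.22),o)
c=cam("wrist");save(c,"placed.png");import pickle;pickle.dump(c,open("pl.pkl","wb"));print(manip.get_time()-t,manip.get_time())
E
```

```text
w 7.764867009791008e-05 0.0 [0.62724946 0.13957999 0.16087278]
[ 0.01656313 -0.30404595 -0.55823335]
0.037 [-0.09  0.6   0.31]
0.035 [ 0.01 -0.53 -0.64]
0.033 [-0.14  0.15  0.15]
0.0322 [-0.42 -0.07  0.17]
w 0.04011694411037206
7.2583 10.8833
```

View pics/placed.png

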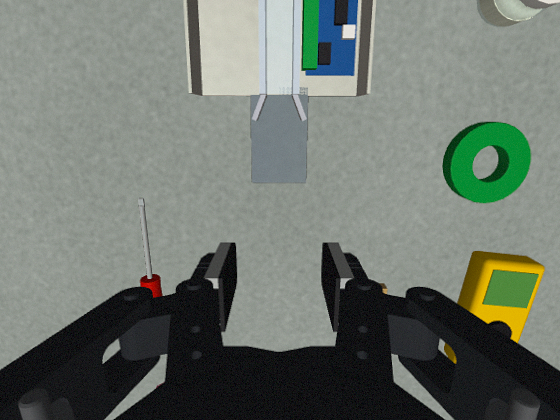

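The grasp missed: the width reads 0 and the run-up (280,140) is empty. I look at the module again.

Run:
```python
from h import *
import pickle
manip.command_gripper(.055)
manip.move_to([.50,-.27,.21],down(np.pi/2))
print(manip.get_position(),R.from_rotvec(manip.get_ee_rot()).as_matrix().round(3).tolist())
c=cam("wrist");pickle.dump(c,open("m2.pkl","wb"));s=cam("top");pickle.dump(s,open("t2.pkl","wb"))
for n,c,z in(("w",c,.03),("t",s,.03)):
    H=cv2.cvtColor(c["image"],cv2.COLOR_RGB2HSV)
    m=((H[...,0]<19)&(H[...,0]>8)&(H[...,1]>180)&(H[...,2]>170)).astype(np.uint8)
    m=cv2.morphologyEx(m,cv2.MORPH_CLOSE,np.ones((9,9)))
    for k in cv2.findContours(m,cv2.RETR_EXTERNAL,cv2.CHAIN_APPROX_NONE)[0]:
        if cv2.contourArea(k)>40: P=plane(c,k[:,0],z)*1000;print(n,k[:,0].mean(0),[np.round(v,1) for v in cv2.minAreaRect(P.astype(np.float32))])
c=pickle.load(open("m2.pkl","rb"));a=c["image"];
h=np.hstack([cv2.resize(a,(400,300)),cv2.resize(s["image"][180:330,300:500],(400,300))]);cv2.imwrite("pics/re.png",h[:,:,::-1])
```

```text
[ 0.50014897 -0.26936769  0.20989161] [[0.0, 1.0, -0.0], [1.0, -0.0, 0.0], [0.0, -0.0, -1.0]]
w [257.94904459 227.38216561] [array([ 478.1, -322.2]), array([59.9, 23.5]), np.float64(87.0)]
```

View pics/re.png

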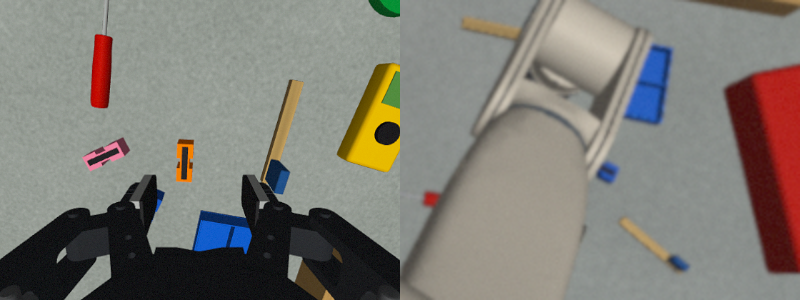

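The picture shows the module unmoved (185,160 in the left half), so the fingers closed without touching it. I repeat the descent with readings.

Run:
```python
from h import *
m=np.array([.478,-.3223]);o=down(np.radians(87.2))
p=lambda s:print(s,np.round(manip.get_position(),4),round(manip.get_width(),4),round(manip.get_grip_force(),1),np.round(manip.get_contact_force(),1),round(manip.get_time(),2))
manip.move_to(np.r_[m,.08],o);p("above")
manip.servo_line(np.r_[m,.026],rate=.12);p("low")
manip.command_gripper(.022,40);p("22mm")
manip.hold(.3);p("held")
c=cam("wrist");cv2.imwrite("pics/low.png",c["image"][:,:,::-1])
```

```text
above [ 0.4789 -0.3219  0.0806] 0.0552 0.0 [ 0.5  0.2 -0.3] 12.83
low [ 0.4787 -0.3224  0.0268] 0.0548 0.0 [-0.9  0.2  0.9] 13.43
22mm [ 0.4781 -0.3224  0.0263] 0.0221 0.0 [-0.3 -0.5  0.6] 13.85
held [ 0.478  -0.3223  0.026 ] 0.0219 0.0 [0.3 0.4 0.3] 14.15
```

View pics/low.png

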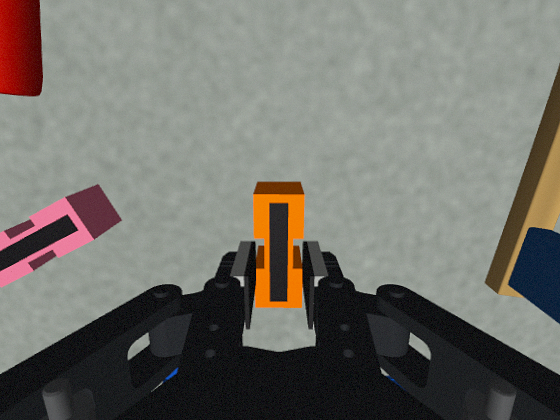

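The pads stand on either side of the module (tips at 232–256 and 303–325, row 241), nearly touching it. I close in steps and log width and grip force.

Run:
```python
from h import *
def gap(tag):
    c=cam("wrist");g=cv2.cvtColor(c["image"],cv2.COLOR_RGB2HSV)
    r=c["image"].astype(int)
    out=[]
    for v in(246,270,295):
        o=(g[v,:,0]<20)&(g[v,:,1]>150)&(g[v,:,2]>80);i=np.where(o)[0];out.append((i.min(),i.max()) if len(i) else None)
    cv2.imwrite("pics/g_%s.png"%tag,c["image"][:,:,::-1])
    print(tag,round(manip.get_width(),4),round(manip.get_grip_force(),2),np.round(manip.get_contact_force(),1),"orange cols",out,round(manip.get_time(),2))
gap("a")
for w in(.02,.016,.012):
    manip.command_gripper(w,40);gap("w%d"%(w*1000))
```

```text
a 0.0217 0.0 [ 0.9  0.3 -0.3] orange cols [(np.int64(259), np.int64(510)), (np.int64(256), np.int64(302)), (np.int64(255), np.int64(301))] 14.25
w20 0.02 0.0 [-0.9 -0.1  0.6] orange cols [(np.int64(258), np.int64(298)), (np.int64(258), np.int64(300)), (np.int64(256), np.int64(301))] 14.52
w16 0.0159 0.0 [-0.1  0.5  0.1] orange cols [(np.int64(262), np.int64(295)), (np.int64(262), np.int64(296)), (np.int64(261), np.int64(297))] 14.78
w12 0.0122 0.0 [0.  0.2 0.6] orange cols [(np.int64(266), np.int64(292)), (np.int64(266), np.int64(291)), (np.int64(265), np.int64(292))] 15.05
```

The closing pads hide the module's top face, so the real tips are above z=30 mm. At depth ≈0.153 m they sit about 8 mm behind the TCP, rather than 22 mm ahead as stated. I probe down gently with the fingers open to find the bench contact.

Run:
```python
from h import *
m=np.array([.478,-.3223])
manip.command_gripper(.040,40)
for z in np.arange(.020,-.0141,-.003):
    manip.servo_line(np.r_[m,z],rate=.04);f=manip.get_contact_force()
    print(round(z,3),np.round(manip.get_position()[2],4),np.round(f,1))
    if f[2]>3: break
print(manip.get_time())
```

```text
0.02 0.0195 [-0.4  0.2 -0.1]
0.017 0.0168 [ 0.3 -0.1 -0.5]
0.014 0.0138 [-0.9 -0.6  0.1]
0.011 0.0108 [ 1.  -0.7  0.6]
0.008 0.0078 [0.7 0.  0.5]
0.005 0.0048 [-0.1 -0.4  0.1]
0.002 0.0018 [0.  0.3 0.1]
-0.001 -0.0012 [-0.5  1.3 -0.2]
-0.004 -0.0042 [ 0.6 -0.4 -0.5]
-0.007 -0.0072 [-1.3 -0.2  0.2]
-0.01 -0.0102 [-0.1 -0.1 -0.4]
-0.013 -0.0109 [-5.9  4.2 23. ]
18.4833
```

The bench contact comes at TCP z ≈ -0.0105, so the real tips are about 32 mm short of the stated position. I use that offset and grasp again.

Run:
```python
from h import *
m=np.array([.478,-.3223]);o=down(YP);Z=-.003
p=lambda s:print(s,np.round(manip.get_position(),4),round(manip.get_width(),4),round(manip.get_grip_force(),1),np.round(manip.get_contact_force(),1),round(manip.get_time(),2))
manip.servo_line(np.r_[m,Z],rate=.05);p("low")
manip.command_gripper(0.0,40);p("grip")
if manip.get_width()<.02: raise SystemExit
manip.servo_line(np.r_[m,.08],rate=.2);p("up")
manip.move_to(pan(-.055,0,.06),o)
manip.servo_line(pan(-.055,0,Z+.011),rate=.12);p("near")
for d in(.009,.0075,.0065,.0055,.0045):
    manip.servo_line(pan(-.055,0,Z+d),rate=.03);p(d)
    if manip.get_contact_force()[2]>3: break
manip.command_gripper(.036);p("open")
manip.servo_line(pan(-.055,0,.07),rate=.2)
manip.move_to(pan(-.085,0,.20),o)
c=cam("wrist");H=cv2.cvtColor(c["image"],cv2.COLOR_RGB2HSV);save(c,"placed2.png")
m=((H[...,0]<19)&(H[...,0]>8)&(H[...,1]>180)&(H[...,2]>170)).astype(np.uint8)
m=cv2.morphologyEx(m,cv2.MORPH_CLOSE,np.ones((9,9)))
for k in cv2.findContours(m,cv2.RETR_EXTERNAL,cv2.CHAIN_APPROX_NONE)[0]:
    if cv2.contourArea(k)>100:
        P=plane(c,k[:,0],.036)*1000;r=cv2.minAreaRect(P.astype(np.float32));d=np.array(r[0])/1000-MOUTH;print([np.round(v,1) for v in r],"panel xy",d@PX,d@PY)
p("end")
```

```text
low [ 0.4783 -0.3225 -0.0028] 0.0399 0.0 [-0.4  0.1 -0.4] 18.83
grip [ 0.4779 -0.3222 -0.0032] 0.023 39.1 [-0.7  0.3  3.1] 19.12
up [ 0.4777 -0.322   0.0796] 0.0229 39.2 [-0.3 -1.1 -0.9] 19.68
near [ 0.5501 -0.0141  0.008 ] 0.0231 39.2 [ 0.1  0.2 -0. ] 21.48
0.009 [ 0.5505 -0.0137  0.0066] 0.0231 39.2 [ 0.7  0.3 -1.3] 21.73
0.0075 [ 0.5501 -0.0136  0.0046] 0.0228 39.2 [ 0.6 -0.4 -0.4] 21.98
0.0065 [ 0.55   -0.0136  0.0034] 0.0226 39.2 [-0.1  0.7 -1.6] 22.23
0.0055 [ 0.5501 -0.0136  0.0028] 0.0231 39.6 [-1.3 -0.1  5. ] 22.48
open [ 0.55   -0.0136  0.0024] 0.0359 0.0 [ 0.5 -0.1 -0.4] 22.76
[array([550.4, -13.7]), array([58.5, 23.5]), np.float64(81.0)] panel xy -0.055000975608848694 -0.0003740441759114959
end [ 0.5439 -0.0431  0.1984] 0.0356 0.0 [ 0.3 -0.9 -0.5] 23.88
```

The module stands at panel x −55 mm, y −0.4 mm, within about 0.6° of line, and is let go. Now the stick.

Run:
```python
from h import *
h=np.array([.615,-.3388]);o=down(np.radians(78.3));Z=.012
p=lambda s:print(s,np.round(manip.get_position(),4),round(manip.get_width(),4),round(manip.get_grip_force(),1),np.round(manip.get_contact_force(),1),round(manip.get_time(),2))
manip.move_to(np.r_[h,.11],o)
manip.servo_line(np.r_[h,Z],rate=.15);p("low")
manip.command_gripper(0.0,110);p("grip")
if manip.get_width()<.01: raise SystemExit
manip.servo_line(np.r_[h,.07],rate=.2);p("up")
manip.move_to(pan(-.255,0,.07),down(YP))
manip.servo_line(pan(-.255,0,Z+.011),rate=.12);p("ready")
c=cam("wrist");H=cv2.cvtColor(c["image"],cv2.COLOR_RGB2HSV);save(c,"ready.png")
m=((H[...,0]<26)&(H[...,0]>14)&(H[...,1]>80)&(H[...,1]<200)&(H[...,2]>120)).astype(np.uint8)
for k in cv2.findContours(m,cv2.RETR_EXTERNAL,cv2.CHAIN_APPROX_NONE)[0]:
    if cv2.contourArea(k)>300:
        P=plane(c,k[:,0],.025);r=cv2.minAreaRect((P*1000).astype(np.float32));q=(P-MOUTH);a=np.c_[q@PX,q@PY]
        print([np.round(v,1) for v in r],"x range",a[:,0].min(),a[:,0].max())
        for x0 in np.arange(-.22,-.1,.02):
            s=a[abs(a[:,0]-x0)<.006]
            if len(s): print(round(x0,2),s[:,1].min().round(4),s[:,1].max().round(4))
```

```text
low [ 0.6158 -0.3389  0.0129] 0.0358 0.0 [-0.3 -0.3 -0.4] 25.89
grip [ 0.616  -0.3394  0.0137] 0.0128 107.8 [-0.2  0.5  6.2] 26.22
up [ 0.6151 -0.339   0.0706] 0.0127 107.1 [ 0.3 -0.4 -1.6] 26.66
ready [ 0.5169 -0.2112  0.0227] 0.0128 107.1 [-0.4 -0.2 -0.7] 27.89
[array([ 526.6, -153.3]), array([104.9,  17.5]), np.float64(80.6)] x range -0.24903927849155047 -0.14417815261272568
-0.22 -0.009 0.0083
-0.2 -0.0088 0.0085
-0.18 -0.0089 0.0086
-0.16 -0.0086 0.0084
-0.14 -0.0087 0.0085
```

View pics/ready.png

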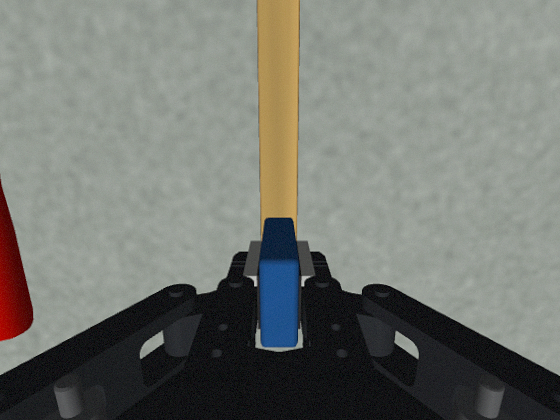

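The stick is held straight and level (bar columns 258–299), with a lateral error of about 0.2 mm. Now I feed by feel.

Run:
```python
from h import *
z=.023
def F(n=4):
    s=[]
    for _ in range(n): manip.hold(.015); s.append(manip.get_contact_force()[:2])
    return -np.mean(s,0)@PX
F0=F(8);print("F0",F0)
def go(h,rate): manip.servo_line(pan(h,0,z),rate=rate); return F()-F0
h=-.232;log=[]
f=go(h,.1)
while h<-.045 and f<9:
    # nose = h+.14+.06
    d=.006 if h<-.112 else .001
    h+=d; f=go(h,.06 if d>.002 else .02)
    log.append((round((h+.2)*1000,1),round(f,1)))
    if d>.002 and f>9: break
print(log,manip.get_time())
while f<14.2 and h<-.035:
    h+=.0004; f=go(h,.02); print("n",round((h+.2)*1000,1),round(f,2))
p=manip.get_position();d=np.array(p[:2])-MOUTH
print("stop",d@PX+.2,f,F(8)-F0,manip.get_width(),manip.get_time())
```

```text
F0 0.441995670037948
[(-26.0, np.float64(-0.4)), (-20.0, np.float64(-0.6)), (-14.0, np.float64(-0.3)), (-8.0, np.float64(-0.4)), (-2.0, np.float64(-0.3)), (4.0, np.float64(-1.0)), (10.0, np.float64(-0.3)), (16.0, np.float64(-0.1)), (22.0, np.float64(-0.5)), (28.0, np.float64(-0.5)), (34.0, np.float64(0.2)), (40.0, np.float64(-0.0)), (46.0, np.float64(-0.4)), (52.0, np.float64(-0.4)), (58.0, np.float64(-0.5)), (64.0, np.float64(-0.3)), (70.0, np.float64(-0.7)), (76.0, np.float64(-0.7)), (82.0, np.float64(-0.1)), (88.0, np.float64(-0.7)), (89.0, np.float64(-0.8)), (90.0, np.float64(-0.8)), (91.0, np.float64(-0.7)), (92.0, np.float64(-0.5)), (93.0, np.float64(-0.1)), (94.0, np.float64(1.2)), (95.0, np.float64(1.8)), (96.0, np.float64(2.2)), (97.0, np.float64(1.9)), (98.0, np.float64(0.3)), (99.0, np.float64(-0.7)), (100.0, np.float64(-0.0)), (101.0, np.float64(0.5)), (102.0, np.float64(0.3)), (103.0, np.float64(0.3)), (104.0, np.float64(0.3)), (105.0, np.float64(0.8)), (106.0, np.float64(0.0)), (107.0, np.float64(0.6)), (108.0, np.float64(0.2)), (109.0, np.float64(0.5)), (110.0, np.float64(0.2)), (111.0, np.float64(0.0)), (112.0, np.float64(0.4)), (113.0, np.float64(0.2)), (114.0, np.float64(0.4)), (115.0, np.float64(0.7)), (116.0, np.float64(0.4)), (117.0, np.float64(0.2)), (118.0, np.float64(0.5)), (119.0, np.float64(0.2)), (120.0, np.float64(-0.3)), (121.0, np.float64(3.3)), (122.0, np.float64(4.7)), (123.0, np.float64(6.5)), (124.0, np.float64(9.0))] 46.2583
n 124.4 10.53
n 124.8 12.43
n 125.2 12.93
n 125.6 13.98
n 126.0 15.49
stop 0.12415760334438242 15.492404649855436 14.804430873429306 0.012885247730094182 47.975
```

Run:
```python
from h import *
p=lambda s:print(s,np.round(manip.get_position(),4),np.round(manip.get_contact_force(),1),round(manip.get_time(),2))
manip.servo_line(pan(-.12,0,.023),rate=.12)
manip.servo_line(pan(-.30,0,.023),rate=.25);p("out")
manip.servo_line(pan(-.30,0,.0145),rate=.06);p("low")
for z in(.0135,.0125,.0115,.0105):
    if manip.get_contact_force()[2]>2.5: break
    manip.servo_line(pan(-.30,0,z),rate=.03);p(z)
manip.command_gripper(.036);p("open")
manip.servo_line(pan(-.30,0,.12),rate=.25);p("up")
manip.move_to(pan(-.10,-.0,.21),down(YP))
c=cam("wrist");save(c,"fin.png");H=cv2.cvtColor(c["image"],cv2.COLOR_RGB2HSV)
m=((H[...,0]<20)&(H[...,0]>4)&(H[...,1]>90)&(H[...,2]>120)).astype(np.uint8)
for k in cv2.findContours(m,cv2.RETR_EXTERNAL,cv2.CHAIN_APPROX_NONE)[0]:
    if cv2.contourArea(k)>15:
        P=plane(c,k[:,0],.036)-MOUTH;a=np.c_[P@PX,P@PY]*1000;print(cv2.contourArea(k),"px",k[:,0].mean(0).round(),a.min(0).round(1),a.max(0).round(1))
p("end")
```

```text
out [ 0.509  -0.254   0.0228] [-0.5  0.8 -0.7] 49.38
low [ 0.5091 -0.254   0.014 ] [ 0.9  0.4 -1.1] 49.67
0.0135 [ 0.5093 -0.2547  0.0137] [-0.4  2.5  1.7] 49.92
0.0125 [ 0.5093 -0.2547  0.0136] [-2.1  5.3 14.5] 50.17
open [ 0.5091 -0.2552  0.0122] [-0.2 -0.6  0.3] 50.52
up [ 0.5091 -0.2552  0.1202] [-0.9 -0.4 -0.3] 51.1
60.5 px [281. 316.] [-272.1   -7.9] [-243.1    7.1]
27.0 px [280.  10.] [ 54.4 -10.9] [60.   9.7]
52.5 px [282.   1.] [ 59.3 -11.7] [63.3 10.5]
end [ 0.5418 -0.059   0.2087] [-0.2  0.2  0.3] 52.03
```

Run:
```python
from h import *
manip.move_to(pan(.04,0,.21),down(YP));c=cam("wrist");save(c,"fin2.png");H=cv2.cvtColor(c["image"],cv2.COLOR_RGB2HSV)
m=((H[...,0]<20)&(H[...,0]>4)&(H[...,1]>60)&(H[...,2]>90)).astype(np.uint8)
for k in cv2.findContours(m,cv2.RETR_EXTERNAL,cv2.CHAIN_APPROX_NONE)[0]:
    if cv2.contourArea(k)>15:
        P=plane(c,k[:,0],.036)-MOUTH;a=np.c_[P@PX,P@PY]*1000;print(cv2.contourArea(k),"px",k[:,0].mean(0).round(),a.min(0).round(1),a.max(0).round(1))
for v in range(60,160,3): print(v,"".join("O" if m[v,u] else "." for u in range(245,320,1)))
print(manip.get_time())
```

```text
46.0 px [277. 343.] [-165.7   -7.5] [-143.3    7.8]
56.0 px [253. 121.] [93.6 20.2] [103.   28.9]
1344.0 px [279. 127.] [ 61.6 -13.3] [121.5  12.6]
60 ...........................................................................
63 ...........................................................................
66 ...........................................................................
69 ...........................................................................
72 ...........................................................................
75 ...........................................................................
78 ...........................................................................
81 ...........................................................................
84 ...........................................................................
87 ...........................................................................
90 ...........................................................................
93 ...........................................................................
96 .
[... 1058 characters left out ...]
.....OO.OOO.........OOO................................
138 .......................OOOOOOOO.........OOOOOOOO...........................
141 .......................OOOOOOOO.........OOOOOOOO...........................
144 .......................OOOOOOOO.........OOOOOOOO...........................
147 .......................OOOOOOOO.........OOOOOOO............................
150 .......................OOOOOOOO.........OOOOOOO............................
153 .......................OOOOOOOO.........OOOOOOOO...........................
156 .......................OOOOOOOOOOOOOOOOOOOOOOOO............................
159 ..............................................O............................
52.7
```

The catch shows as a wedge inside the left notch (rows 120–129) against the notch's forward end, and the module's centre is about 92 mm in. Handing in.

```bash
python3 -c "
from rig import manip
print(manip.sign_off())"
```

```text
the job is handed in; nothing more can be done
None
```

The job is handed in, with no verdict shown: the module is about 92 mm in with the catch in its notch after a push of about 15 N, and the stick was let go on the bench, roughly 160 mm short of the mouth, at about 53 s of the 61 s allowed.

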